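# Close up the jewellery chest

### The arm

A 6-joint arm with a two-finger parallel gripper is mounted at the origin on the work surface. World frame = base frame: x ahead of the robot, y to its left, z up, the work surface at z = 0. Lengths are in m, angles in rad, forces in N, time in s.
With the tool pointing down it reaches from about 0.325 to 0.85 m from the base axis. Payload 4.4 kg.
Tool frame: the origin (TCP) lies on the centre line of the jaws, within the pads' length; the fingertips stand 19 mm ahead of it and the grasp point (between the pads) is the TCP (env.finger_overhang is the distance from the TCP to the fingertips, in m); z points along the fingers, y is the line along which they close (so a half turn about z gives the same grasp; the last joint's range is limited). The gripper opens to 94 mm and grips with 3 to 60 N. Pads are 16 mm wide; open, the fingers measure 119 mm over their backs; the gripper's body (75 mm by 177 mm) begins 78 mm behind the grasp point.
Start: joints at [-1.466, 0.207, 1.542, -0, 1.393, -0.15], TCP at [0.145, -0.556, 0.193] pointing down, gripper open.
Joint ranges: [-2.73, 2.73], [-0.86, 2.22], [0.23, 2.46], [-1.11, 4.25], [0.08, 2.63], [-2.82, 2.82]. Speed limits (rad/s): [2.79, 2.79, 3.14, 3.14, 3.14, 3.14].

### API

Orientations are given as a unit quaternion [x, y, z, w].
In Python, from plant import env gives the robot as it stands.
- The arm moves only by the tool arm_command, never from a script. Its argument "series" is a list of rows, each an object with "delta_pos": the shift along the tool's x, y, z scaled (see below), a list of three; "twist": the turn, a rotation vector about the tool's x, y, z scaled (see below), a list of three. A call has 1 to 5 rows; each row shifts and turns the commanded pose from where the row before left it, along the tool's axes as they then stand; what a row does not reach is not made up. The controller multiplies each number of a shift by 3 cm and each number of a turn by 8 degrees. A row lasts 1/8 s, in which the tool goes at most 62.5 mm and 10.7 degrees, less where a joint would pass 70% of its speed; a pose out of reach is approached as far as the arm can. A call with a number of a shift or a turn outside -1 to 1 is refused whole. A call with a gripper value outside its range is refused whole. "hand" is the opening, from 0 (shut) to 1 (fully open), set as the call begins (left out, the last holds). The fingers move at their own pace and stop on an object; the grip force is fixed at half the most. Time passes only in rows, so rows that do not move let the fingers close. It gives the time, the measured TCP pose, the force, the opening and the grip force at its end, in the units of the state.
- env.get_state(): the state, without advancing time (a new reading comes with each control period).
- env.get_image(name): name is "scene" or "side" or "wrist"; returns a dict with "frame" (420x560x3 uint8, blue, green, red), "z_map" (420x560 float32, m along the optical axis (not along the pixel's ray), 0 where there is no reading), "fx", "fy", "cx", "cy" (pixels), "eye" and "orientation" of the camera in the world. Camera axes: x right, y up, looking along -z (the intrinsics and any distortion apply to the point x, -y, -z); pixel columns grow to the right and rows downward; lengths in m; the calibration is good to about 2 mm. A picture is of the moment at which its call begins.
- env.close_job(): hands the job in; it is judged then, once.
Trained networks look in a picture, given as the dict that the camera call returned (one of the last four; its "shot" number tells which), for a name from the list of things; names that differ only in an ending like _2 or _b are one class to them, and where a whole thing is asked for, a point or a joint stands for the part that bears it (a point fixed in the world has none). Each returns a list of dicts, best first, with "p" (0 to 1); they miss things now and then, are a little off and sometimes report something else, mostly with a low value. They report only what shows in the picture. A call takes as long as a camera call.
- env.masks_of(name, picture): "pixels" (420x560 bool, what is visible of it).
- env.pinpoint(name, picture): "xyz" ([x, y, z] in m, in the coordinates of the camera as it stood for that picture, good to about 4 mm: a listed point, or the origin of a listed thing).
The state is a dict: "time_s": time; "joints": joint angles; "qvel": joint speeds; "tau": joint torques, N m; "eef_pos": TCP position; "tcp_rot": TCP orientation; "ft_force": force on the tool from outside, world axes, zero at the start; "ft_torque": the same for the moment, N m; "finger_gap": opening from 0.0 (shut) to 1.0 (fully open); "grip_force": force on a finger pad.
Only numpy, scipy, OpenCV 4.12 (cv2) and the standard library are available. Lean on these libraries where they do the work, as an engineer would, in place of code of your own. Each camera call takes 0.05 s, during which the arm holds its last target. There are 200 camera calls.

### The job

Close up the jewellery chest on the goldsmith's bench: with the fingertips, gently push both open drawers fully home and push the raised glass lid down until it is fully shut, in any order. The finished rings must stay lying in their drawers, and the other things on the bench must be left alone.

Things in the scene. Friction and masses are not known exactly. Their poses are not given: they have to be found in the camera images.
- chest: dark wooden chest fixed to the bench, 160 (x) by 260 (y) by 90 mm high, 104 with the lid shut. Origin: centre of its underside, on the bench; x points from its drawer front (face at x = -80 mm) to its back, y to its left seen from the robot, z up. Two drawers side by side below (at y = +63 and -63 mm), above them a compartment with rings on velvet (part of the chest), under the lid
- drawer_left (a joint): how far the left drawer stands out, m: 0 fully home, 0.11 at its outer stop. Slides along the chest's x axis with light friction (about 1.2 N), stays where it is left. Its front is 122 mm wide, 10 mm thick, 9 to 55 mm above the bench, against the chest's front face when home; behind it an open tray 110 mm wide, 140 mm deep, 36 mm high, 4 mm walls, floor 14 mm above the bench
- drawer_right (a joint): the same for the right drawer
- knob_left (a point): centre of the outer face of the left drawer's brass knob, 18 mm across, 16 mm proud of the drawer front, 36 mm above the bench; at x = -106 mm, y = 63 mm in the chest frame when the drawer is home
- knob_right (a point): the same for the right drawer; at x = -106 mm, y = -63 mm in the chest frame when home
- lid (a joint): opening angle of the lid, rad: 0 fully shut (level), growing as the front edge rises; stop at 1.3. Stiff friction hinge (about 0.45 N m): it stays where it is left
- lid_hinge (a point): middle of the lid's hinge line, at the top of the chest's back: x = 80 mm, z = 90 mm in the chest frame. The hinge line runs along the chest's y axis
- lid_edge (a point): mid-width point on the outer (upper) face of the lid's front frame bar, 157 mm from the hinge line along the lid, 14 mm off the plane of its underside, which holds the hinge line. Lid: dark wooden frame with a glass pane, 166 mm from hinge line to front edge, 264 mm wide, 14 mm thick, frame bars 18 mm wide; glass 5 mm below the frame's face
- ring_left: loose brass finger ring lying flat in the left drawer, 24 mm across, 6 mm high, origin at the centre of its underside
- ring_right: loose steel finger ring lying flat in the right drawer, same size and origin
- jar: white flux jar with lid, 64 mm across, 60 mm high, standing beside the chest, origin at the centre of its underside
- block: cream soldering block, 85 by 85 by 30 mm, with a small dark brooch on it, beside the chest, origin at the centre of its underside
- graver: hand tool with a wooden handle, 130 mm long, lying on the bench to the left of the drawers along its own x axis

How it is judged:
By the outcome, as a careful person would: the job done as asked, in the order asked, and still so for the second after the job is handed in, with the robot touching nothing.
It also fails if it takes over 64 s, if anything falls off the work surface, if the arm or the gripper's body presses on something with over 40 N, if the wrist force passes 120 N, or if a joint passes its speed limit or range.

## Working session

There is one attempt and no reset: what is moved stays moved. The work goes in short steps, Python scripts to look and compute and a tool call to move; the robot and the scene stay as the last step left them, time stands still between calls to the robot, and variables do not carry over. Pictures are saved under pics/ and viewed, at most 10 in all, crops included, and the job is handed in when it is done.

Besides the shell and the picture viewer there is one more tool, called after ">>>" by a JSON object that holds its "op" and its "data", one argument or row to a line. arm_command: Moves the arm, as the interface text tells. Its arguments: {"type":"object","properties":{"series":{"type":"array"},"hand":{"type":"number"}},"required":["series"]}

```bash
ls; mkdir -p pics; cat > h.py <<'E'
import numpy as np, cv2
from scipy.spatial.transform import Rotation as R
from plant import env
def world(pic,p): return R.from_quat(pic["orientation"]).apply(np.array(p))+np.array(pic["eye"])
def cloud(pic):
    z=pic["z_map"]; v,u=np.indices(z.shape)
    c=np.stack([(u-pic["cx"])/pic["fx"]*z,-(v-pic["cy"])/pic["fy"]*z,-z],-1)
    return c@R.from_quat(pic["orientation"]).as_matrix().T+np.array(pic["eye"])
def st():
    s=env.get_state(); print(round(s["time_s"],2),np.round(s["eef_pos"],4),np.round(s["tcp_rot"],3),np.round(s["joints"],3),"F",np.round(s["ft_force"],1),round(s["finger_gap"],2)); return s
E
cat > a.py <<'E'
from h import *
st()
ims=[]
for c in ["scene","side"]:
    p=env.get_image(c); ims.append(p["frame"]); print(c,np.round(p["eye"],3),[k for k in p])
    for n in ["chest","knob_left","knob_right","lid_hinge","lid_edge","ring_left","ring_right","jar","block","graver"]:
        print(n,[(round(d["p"],2),np.round(world(p,d["xyz"]),3)) for d in env.pinpoint(n,p)[:2]])
    cv2.imwrite(f"pics/{c}0.png",p["frame"])
E
python3 a.py
```

```text
pics
0.0 [ 0.1454 -0.5554  0.192 ] [ 0.992  0.128  0.    -0.001] [-1.465  0.207  1.543  0.     1.394 -0.15 ] F [ 0.2 -0.3  0.6] 1.0
scene [0.749 0.36  0.88 ] ['frame', 'z_map', 'fx', 'fy', 'cx', 'cy', 'eye', 'orientation', 'shot']
chest []
knob_left [(0.83, array([ 0.443, -0.078,  0.039]))]
knob_right [(0.66, array([ 0.478, -0.204,  0.038]))]
lid_hinge [(0.76, array([ 0.704, -0.114,  0.093]))]
lid_edge [(0.81, array([ 0.628, -0.12 ,  0.23 ]))]
ring_left []
ring_right []
jar []
block [(0.78, array([0.575, 0.109, 0.003]))]
graver [(0.58, array([0.427, 0.097, 0.004]))]
side [ 0.205 -0.377  0.592] ['frame', 'z_map', 'fx', 'fy', 'cx', 'cy', 'eye', 'orientation', 'shot']
chest [(0.8, array([ 0.626, -0.123,  0.   ]))]
knob_left [(0.63, array([ 0.442, -0.074,  0.04 ])), (0.41, array([ 0.527, -0.071,  0.012]))]
knob_right [(0.69, array([ 0.479, -0.202,  0.039]))]
lid_hinge [(0.94, array([ 0.703, -0.109,  0.088]))]
lid_edge [(0.64, array([ 0.634, -0.119,  0.226]))]
ring_left [(0.41, array([ 0.703, -0.11 ,  0.088]))]
ring_right [(0.69, array([ 0.546, -0.216,  0.018]))]
jar [(0.56, array([ 0.63 , -0.357,  0.004])), (0.33, array([ 0.627, -0.122, -0.002]))]
block [(0.95, array([ 0.575,  0.11 , -0.001]))]
graver [(0.93, array([0.424, 0.092, 0.004])), (0.25, array([ 0.576,  0.112, -0.001]))]
```

View pics/scene0.png

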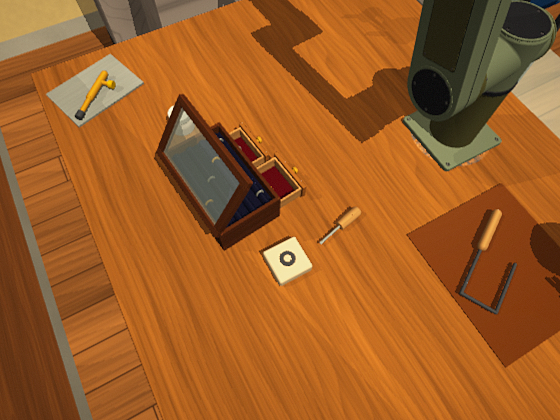

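View pics/side0.png

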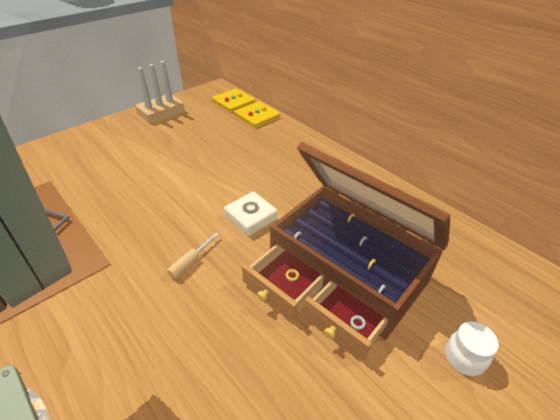

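```bash
cat > b.py <<'E'
from h import *
p=env.get_image("side")
for n in ["drawer_left","drawer_right","chest","lid"]:
    for d in env.masks_of(n,p)[:1]:
        m=d["pixels"]&(p["z_map"]>0); c=cloud(p)[m]; print(n,round(d["p"],2),m.sum(),np.round(np.percentile(c,[2,50,98],axis=0),3).tolist())
        if n!="lid":
            f=c[(c[:,2]>.015)&(c[:,2]<.052)]
            # front-face: vertical points with lowest x
            for lo,hi in [(-.24,-.16),(-.11,-.03)]:
                g=f[(f[:,1]>lo)&(f[:,1]<hi)]
                if len(g): print("  y",lo,hi,"x pct",np.round(np.percentile(g[:,0],[1,5,20,50,80]),3))
E
python3 b.py
```

```text
drawer_left 0.85 3324 [[0.451, -0.135, 0.013], [0.501, -0.073, 0.019], [0.562, -0.017, 0.056]]
  y -0.11 -0.03 x pct [0.444 0.45  0.458 0.504 0.54 ]
drawer_right 0.73 3491 [[0.484, -0.256, 0.012], [0.529, -0.198, 0.02], [0.579, -0.141, 0.056]]
  y -0.24 -0.16 x pct [0.479 0.484 0.494 0.533 0.562]
chest 0.9 24036 [[0.461, -0.254, 0.014], [0.605, -0.141, 0.073], [0.708, 0.0, 0.232]]
  y -0.24 -0.16 x pct [0.479 0.485 0.494 0.532 0.563]
  y -0.11 -0.03 x pct [0.444 0.452 0.458 0.504 0.541]
lid 0.88 5112 [[0.605, -0.25, 0.096], [0.645, -0.14, 0.188], [0.71, 0.004, 0.234]]
```

The scene picture shows the chest near (215,175), lid raised and both drawers open, with the graver at (340,225), block at (288,260) and the jar hidden behind the lid. The side picture shows knobs at (263,295) and (330,332), and rings at (292,275) and (358,322). The network points agree with this.

```bash
cat > c.py <<'E'
from h import *
from scipy.optimize import least_squares
pics=[env.get_image(c) for c in ["side","scene"]]
obs={}
for p in pics:
    for n in ["chest","knob_left","knob_right","lid_hinge","lid_edge"]:
        for d in env.pinpoint(n,p)[:1]: obs.setdefault(n,[]).append(world(p,d["xyz"]))
p=pics[0]; C=cloud(p); g=np.cross(np.gradient(C,axis=1),np.gradient(C,axis=0)); g/=np.linalg.norm(g,axis=-1,keepdims=True)+1e-12
yaws=[]
for n in ["drawer_left","drawer_right","chest"]:
    d=env.masks_of(n,p)[0]; m=d["pixels"]&(abs(g[...,2])<.3)&(abs(g[...,0])>.9)&(p["z_map"]>0)&(C[...,2]<.09)
    q=C[m]; a=np.polyfit(q[:,1],q[:,0],1)
    for _ in range(6):
        r=q[:,0]-np.polyval(a,q[:,1]); k=abs(r-np.median(r))<.004; a=np.polyfit(q[k,1],q[k,0],1)
    print(n,m.sum(),k.sum(),"yaw",-np.arctan(a[0]),"x at y=-.14:",np.polyval(a,-.14), q[k].min(0).round(3),q[k].max(0).round(3))
# lid: plane of underside/front
d=env.masks_of("lid",p)[0]; q=C[d["pixels"]&(p["z_map"]>0)]
q=q[q[:,2]>np.percentile(q[:,2],97)-.006]; print("lid top ridge yaw",-np.arctan(np.polyfit(q[:,1],q[:,0],1)[0]), "z",np.percentile(q[:,2],[50,90,99]).round(3))
def model(v):
    x,y,t,l,r,th=v; A=np.array([[np.cos(t),-np.sin(t),0],[np.sin(t),np.cos(t),0],[0,0,1]])
    P={"chest":[0,0,0],"knob_left":[-.106-l,.063,.036],"knob_right":[-.106-r,-.063,.036],"lid_hinge":[.08,0,.09],
       "lid_edge":[.08-.157*np.cos(th)+.014*np.sin(th),0,.09+.157*np.sin(th)+.014*np.cos(th)]}
    return {k:A@np.array(u)+[x,y,0] for k,u in P.items()}
def res(v):
    m=model(v); return np.concatenate([m[k]-o for k in obs for o in obs[k]])
s=least_squares(res,[.626,-.12,.1,.07,.04,1]); print(s.x.round(4),np.abs(s.fun).max().round(4)); 
print({k:v.round(4) for k,v in model(s.x).items()})
E
python3 c.py
```

```text
drawer_left 610 573 yaw 0.10999477676832187 x at y=-.14: 0.4667876749727444 [ 0.453 -0.136  0.01 ] [ 0.467 -0.019  0.056]
drawer_right 782 728 yaw 0.11098204450920618 x at y=-.14: 0.48852045657831816 [ 0.488 -0.259  0.011] [ 0.503 -0.142  0.056]
chest 4051 1389 yaw 0.11063396781758564 x at y=-.14: 0.5483931796239494 [ 0.533 -0.258  0.003] [ 0.563 -0.005  0.09 ]
lid top ridge yaw 0.11098484564681466 z [0.232 0.234 0.235]
[ 0.6264 -0.1213  0.1192  0.0736  0.0526  0.9857] 0.0038
{'chest': array([ 0.6264, -0.1213,  0.    ]), 'knob_left': array([ 0.4405, -0.0801,  0.036 ]), 'knob_right': array([ 0.4764, -0.2027,  0.036 ]), 'lid_hinge': array([ 0.7058, -0.1118,  0.09  ]), 'lid_edge': array([ 0.6313, -0.1207,  0.2286])}
```

>>> {"op": "arm_command", "data": {
  "series": [
    {"delta_pos": [0, 0, 0], "twist": [0, 0, 0.6]},
    {"delta_pos": [0, 0, 0], "twist": [0, 0, 0.5]}
  ],
  "hand": 0
}}

```text
time_s: 2.4
eef_pos: [0.1455, -0.5563, 0.1932]
tcp_rot: [0.999, 0.05, -0.0, 0.0]
ft_force: [0.2, -0.2, -0.8]
finger_gap: 0.824
grip_force: 0.0
```

>>> {"op": "arm_command", "data": {
  "series": [
    {"delta_pos": [0.93, -0.885, 0], "twist": [0, 0, 0]},
    {"delta_pos": [0.93, -0.885, 0], "twist": [0, 0, 0]},
    {"delta_pos": [0.93, -0.885, 0], "twist": [0, 0, 0]},
    {"delta_pos": [0.93, -0.885, 0], "twist": [0, 0, 0]},
    {"delta_pos": [0.93, -0.885, 0], "twist": [0, 0, 0]}
  ],
  "hand": 0
}}

```text
time_s: 3.02
eef_pos: [0.2714, -0.4091, 0.1933]
tcp_rot: [0.999, 0.051, 0.0, 0.0]
ft_force: [0.2, -1.4, -0.1]
finger_gap: 0.294
grip_force: 0.0
```

>>> {"op": "arm_command", "data": {
  "series": [
    {"delta_pos": [0.93, -0.885, 0], "twist": [0, 0, 0]},
    {"delta_pos": [0.93, -0.885, 0], "twist": [0, 0, 0]},
    {"delta_pos": [0.93, -0.885, 0.4], "twist": [0, 0, 0]},
    {"delta_pos": [0.93, -0.885, 0.5], "twist": [0, 0, 0]},
    {"delta_pos": [0.93, -0.885, 0.5], "twist": [0, 0, 0]}
  ],
  "hand": 0
}}

```text
time_s: 3.65
eef_pos: [0.3968, -0.2629, 0.1511]
tcp_rot: [0.999, 0.051, 0.0, 0.0]
ft_force: [0.4, 0.1, 1.2]
finger_gap: 0.006
grip_force: 0.0
```

>>> {"op": "arm_command", "data": {
  "series": [
    {"delta_pos": [0.36, -0.35, 0.75], "twist": [0, 0, 0]},
    {"delta_pos": [0.36, -0.35, 0.75], "twist": [0, 0, 0]},
    {"delta_pos": [0.36, -0.35, 0.75], "twist": [0, 0, 0]},
    {"delta_pos": [0.36, -0.35, 0.75], "twist": [0, 0, 0]},
    {"delta_pos": [0.36, -0.35, 0.74], "twist": [0, 0, -0.05]}
  ]
}}

```text
time_s: 4.28
eef_pos: [0.4448, -0.2057, 0.0384]
tcp_rot: [0.999, 0.055, 0.0, 0.0]
ft_force: [-0.8, 0.4, 0.1]
finger_gap: 0.001
grip_force: 0.0
```

```bash
python3 -c "
from h import *
p=env.get_image('side'); st(); cv2.imwrite('pics/s1.png',cv2.resize(p['frame'][120:400,150:500],None,fx=2,fy=2))"
```

```text
4.33 [ 0.4433 -0.2031  0.0356] [ 0.998  0.055 -0.002 -0.002] [-6.080e-01  2.230e-01  1.885e+00  1.000e-03  1.038e+00  8.520e-01] F [-1.7  0.3 -0.7] 0.01
```

View pics/s1.png

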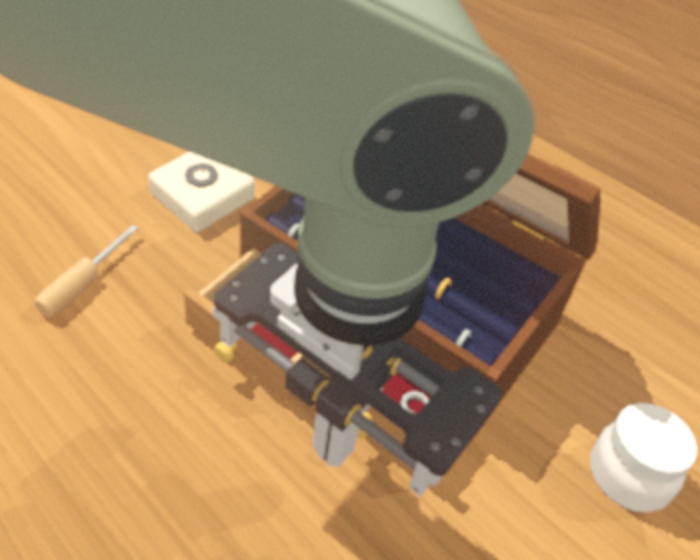

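The picture shows the closed fingers at about (335,440), in front of the right knob and clear of everything. I start the push.

>>> {"op": "arm_command", "data": {
  "series": [
    {"delta_pos": [0.3, 0, 0], "twist": [0, 0, 0]},
    {"delta_pos": [0.3, 0, 0], "twist": [0, 0, 0]},
    {"delta_pos": [0.2, 0, 0], "twist": [0, 0, 0]},
    {"delta_pos": [0.2, 0, 0], "twist": [0, 0, 0]},
    {"delta_pos": [0.2, 0, 0], "twist": [0, 0, 0]}
  ]
}}

```text
time_s: 4.95
eef_pos: [0.4806, -0.2022, 0.0393]
tcp_rot: [0.999, 0.054, 0.0, 0.0]
ft_force: [0.0, -0.4, -0.1]
finger_gap: 0.004
grip_force: 0.0
```

>>> {"op": "arm_command", "data": {
  "series": [
    {"delta_pos": [0.2, 0, 0], "twist": [0, 0, 0]},
    {"delta_pos": [0.2, 0, 0], "twist": [0, 0, 0]},
    {"delta_pos": [0.2, 0, 0], "twist": [0, 0, 0]},
    {"delta_pos": [0.2, 0, 0], "twist": [0, 0, 0]},
    {"delta_pos": [0.2, 0, 0], "twist": [0, 0, 0]}
  ]
}}

```text
time_s: 5.58
eef_pos: [0.5102, -0.1987, 0.0389]
tcp_rot: [0.999, 0.055, -0.0, -0.0]
ft_force: [-0.4, 0.0, 1.5]
finger_gap: 0.003
grip_force: 0.7
```

>>> {"op": "arm_command", "data": {
  "series": [
    {"delta_pos": [0.1, 0, 0], "twist": [0, 0, 0]},
    {"delta_pos": [0.1, 0, 0], "twist": [0, 0, 0]},
    {"delta_pos": [0.08, 0, 0], "twist": [0, 0, 0]}
  ]
}}

```text
time_s: 5.95
eef_pos: [0.5183, -0.1978, 0.0389]
tcp_rot: [0.999, 0.055, -0.0, -0.0]
ft_force: [-1.0, -0.2, 0.9]
finger_gap: 0.003
grip_force: 0.6
```

```bash
cat > d.py <<'E'
from h import *
import sys
st()
for c in ["side","scene"]:
    p=env.get_image(c)
    for n in ["knob_left","knob_right","lid_edge"]:
        for d in env.pinpoint(n,p)[:1]:
            w=world(p,d["xyz"]); q=R.from_rotvec([0,0,-.111]).apply(w-[.627,-.1213,0]); print(c,n,round(d["p"],2),"chest frame",q.round(4))
    if len(sys.argv)>1: cv2.imwrite(f"pics/{sys.argv[1]}_{c}.png",p["frame"])
E
python3 d.py r1
```

```text
5.95 [ 0.5183 -0.1978  0.0389] [ 0.999  0.055 -0.    -0.   ] [-0.521  0.34   1.721 -0.     1.08   0.941] F [-1.  -0.2  0.9] 0.0
side knob_left 0.66 chest frame [-0.1797  0.0636  0.0371]
side knob_right 0.96 chest frame [-0.1226 -0.0626  0.0366]
scene knob_left 0.58 chest frame [-0.1809  0.0626  0.0367]
scene knob_right 0.77 chest frame [-0.1235 -0.0638  0.0358]
scene lid_edge 0.66 chest frame [0.0031 0.0036 0.2283]
```

>>> {"op": "arm_command", "data": {
  "series": [
    {"delta_pos": [0.08, 0, 0], "twist": [0, 0, 0]},
    {"delta_pos": [0.08, 0, 0], "twist": [0, 0, 0]}
  ]
}}

```text
time_s: 6.6
eef_pos: [0.5228, -0.1973, 0.0389]
tcp_rot: [0.999, 0.055, -0.0, -0.0]
ft_force: [-2.0, -0.2, 1.0]
finger_gap: 0.004
grip_force: 0.6
```

```bash
cat > e.py <<'E'
from h import *
# drawer-front plane positions from depth, in the chest frame
p=env.get_image("side"); C=cloud(p); Q=(C-[.627,-.1213,0])@R.from_rotvec([0,0,.111]).as_matrix()
for n,y0 in [("L",.063),("R",-.063)]:
    m=(p["z_map"]>0)&(abs(Q[...,1]-y0)<.055)&(Q[...,2]>.013)&(Q[...,2]<.05)&(Q[...,0]>-.2)&(Q[...,0]<-.07)
    h,e=np.histogram(Q[m][:,0],np.arange(-.2,-.068,.003)); print(n,[(round(a,3),b) for a,b in zip(e,h) if b>20])
st()
E
python3 e.py
```

```text
L [(np.float64(-0.179), np.int64(38)), (np.float64(-0.164), np.int64(370)), (np.float64(-0.161), np.int64(171)), (np.float64(-0.134), np.int64(23)), (np.float64(-0.131), np.int64(64)), (np.float64(-0.128), np.int64(80)), (np.float64(-0.125), np.int64(85)), (np.float64(-0.122), np.int64(91)), (np.float64(-0.119), np.int64(90)), (np.float64(-0.116), np.int64(77)), (np.float64(-0.113), np.int64(86)), (np.float64(-0.11), np.int64(87)), (np.float64(-0.107), np.int64(84)), (np.float64(-0.104), np.int64(86)), (np.float64(-0.101), np.int64(81)), (np.float64(-0.098), np.int64(82)), (np.float64(-0.095), np.int64(78)), (np.float64(-0.092), np.int64(77)), (np.float64(-0.089), np.int64(80)), (np.float64(-0.086), np.int64(83)), (np.float64(-0.083), np.int64(74)), (np.float64(-0.08), np.int64(71)), (np.float64(-0.077), np.int64(74)), (np.float64(-0.074), np.int64(63))]
R [(np.float64(-0.119), np.int64(57)), (np.float64(-0.104), np.int64(613))]
6.65 [ 0.5233 -0.1973  0.039 ] [ 0.999  0.055  0.    -0.   ] [-0.515  0.348  1.71   0.     1.083  0.946] F [-1.   0.4  0.2] 0.0
```

View pics/r1_side.png

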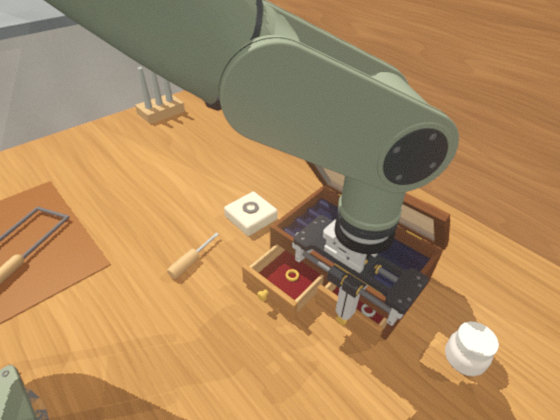

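```bash
python3 -c "
from h import *
p=env.get_image('side'); cv2.imwrite('pics/z2.png',cv2.resize(p['frame'][240:350,290:420],None,fx=5,fy=5,interpolation=2))
C=cloud(p); Q=(C-[.627,-.1213,0])@R.from_rotvec([0,0,.111]).as_matrix()
for v in range(290,335,4): print(v,[tuple((Q[v,u]*1000).astype(int).tolist()) for u in range(336,366,6)])
"
```

```text
290 [(-65, -17, 16), (-120, -54, 108), (-119, -63, 116), (-145, -82, 161), (-140, -89, 162)]
294 [(-97, -34, 54), (-120, -55, 100), (-119, -64, 107), (-120, -74, 118), (-106, -77, 106)]
298 [(-101, -38, 51), (-120, -57, 90), (-119, -66, 98), (-119, -75, 108), (-101, -77, 90)]
302 [(-101, -39, 42), (-121, -58, 82), (-120, -67, 90), (-120, -77, 100), (-57, -62, 16)]
306 [(-102, -41, 32), (-121, -60, 73), (-121, -69, 83), (-118, -78, 88), (-64, -67, 17)]
310 [(-102, -43, 23), (-121, -61, 63), (-120, -71, 72), (-112, -77, 70), (-96, -80, 54)]
314 [(-95, -41, 0), (-120, -63, 52), (-120, -72, 62), (-102, -75, 45), (-101, -84, 53)]
318 [(-102, -45, 0), (-117, -63, 37), (-112, -71, 40), (-100, -76, 32), (-101, -86, 43)]
322 [(-109, -50, 1), (-102, -58, 1), (-102, -68, 13), (-101, -78, 22), (-102, -88, 34)]
326 [(-114, -54, 0), (-106, -61, -1), (-101, -70, 1), (-100, -79, 11), (-100, -89, 22)]
330 [(-120, -59, 0), (-114, -66, 1), (-108, -74, 2), (-100, -81, 0), (-102, -91, 14)]
334 [(-126, -63, 0), (-120, -70, 0), (-113, -78, 0), (-108, -86, 3), (-100, -93, 0)]
```

View pics/z2.png

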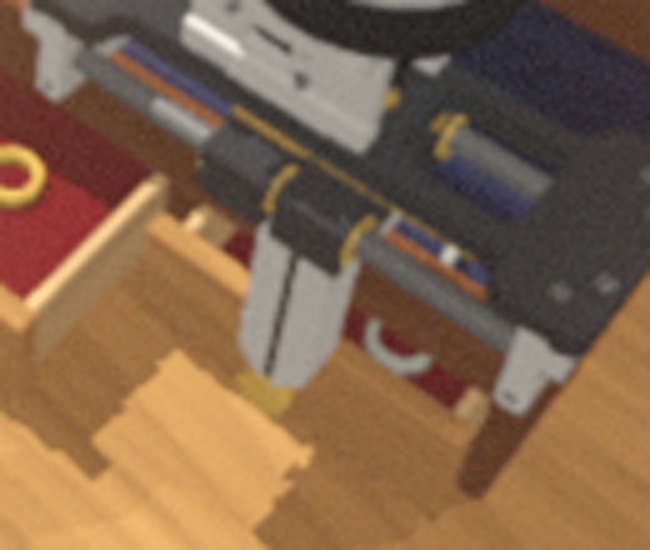

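```bash
python3 -c "
from h import *
print(env.finger_overhang)
p=env.get_image('side'); s=st()
A=R.from_quat(p['orientation']).inv(); T=R.from_quat(s['tcp_rot'])
for k in [-.05,-.02,-.01,0,.01,.019]:
  for x in (-.008,.008):
    w=np.array(s['eef_pos'])+T.apply([x,0,k]); c=A.apply(w-p['eye']); print(k,x,w.round(3),(p['cx']+p['fx']*c[0]/-c[2]).round(1),(p['cy']-p['fy']*c[1]/-c[2]).round(1))
"
```

```text
0.019
6.75 [ 0.5232 -0.1973  0.0389] [ 0.999  0.055  0.    -0.   ] [-0.515  0.348  1.711  0.     1.083  0.946] F [-0.  -0.2  0.4] 0.01
-0.05 -0.008 [ 0.515 -0.198  0.089] 345.9 300.9
-0.05 0.008 [ 0.531 -0.196  0.089] 351.8 294.4
-0.02 -0.008 [ 0.515 -0.198  0.059] 343.4 311.8
-0.02 0.008 [ 0.531 -0.196  0.059] 349.1 305.4
-0.01 -0.008 [ 0.515 -0.198  0.049] 342.6 315.3
-0.01 0.008 [ 0.531 -0.196  0.049] 348.2 308.9
0 -0.008 [ 0.515 -0.198  0.039] 341.8 318.8
0 0.008 [ 0.531 -0.196  0.039] 347.4 312.3
0.01 -0.008 [ 0.515 -0.198  0.029] 341.0 322.1
0.01 0.008 [ 0.531 -0.196  0.029] 346.6 315.7
0.019 -0.008 [ 0.515 -0.198  0.02 ] 340.3 325.1
0.019 0.008 [ 0.531 -0.196  0.02 ] 345.9 318.7
```

The crop shows the fingertips ending near (347,317), above the yellow knob at (342,322). That puts the tips at about z = 0.048, pushing on the upper strip of the drawer front. The drawer is still about 12 mm open and I finish the push slowly.

>>> {"op": "arm_command", "data": {
  "series": [
    {"delta_pos": [0.12, 0, 0], "twist": [0, 0, 0]},
    {"delta_pos": [0.12, 0, 0], "twist": [0, 0, 0]},
    {"delta_pos": [0.1, 0, 0], "twist": [0, 0, 0]},
    {"delta_pos": [0.06, 0, 0], "twist": [0, 0, 0]},
    {"delta_pos": [0.04, 0, 0], "twist": [0, 0, 0]}
  ]
}}

```text
time_s: 7.38
eef_pos: [0.5348, -0.1959, 0.0388]
tcp_rot: [0.998, 0.055, -0.002, -0.0]
ft_force: [-6.1, -0.9, 4.0]
finger_gap: 0.005
grip_force: 3.3
```

```bash
python3 e.py | grep -v L
```

```text
R [(np.float64(-0.107), np.int64(51)), (np.float64(-0.092), np.int64(619))]
7.42 [ 0.5348 -0.196   0.0388] [ 0.998  0.055 -0.002 -0.   ] [-0.502  0.37   1.681 -0.002  1.094  0.96 ] F [-5.8 -0.3  4. ] 0.0
```

>>> {"op": "arm_command", "data": {
  "series": [
    {"delta_pos": [0.05, 0, 0], "twist": [0, 0, 0]},
    {"delta_pos": [0.03, 0, 0], "twist": [0, 0, 0]},
    {"delta_pos": [0, 0, 0], "twist": [0, 0, 0]}
  ]
}}

```text
time_s: 7.8
eef_pos: [0.5349, -0.1959, 0.0387]
tcp_rot: [0.998, 0.055, -0.004, -0.0]
ft_force: [-10.5, -2.3, 7.2]
finger_gap: 0.005
grip_force: 5.2
```

```bash
sed -i 's/^    h,e=.*/    q=Q[m][:,0]; h,e=np.histogram(q,np.arange(-.2,-.068,.003)); i=h.argmax(); print(n,"face",np.median(q[abs(q-e[i]-.0015)<.004]).round(4))/' e.py; python3 e.py
```

```text
L face -0.1612
R face -0.0902
7.85 [ 0.5349 -0.1959  0.0387] [ 0.998  0.055 -0.004 -0.   ] [-0.501  0.373  1.677 -0.004  1.099  0.962] F [-10.3  -1.8   7.4] 0.01
```

>>> {"op": "arm_command", "data": {
  "series": [
    {"delta_pos": [-0.5, 0, 0], "twist": [0, 0, 0]},
    {"delta_pos": [-0.8, 0, 0], "twist": [0, 0, 0]},
    {"delta_pos": [-0.8, 0, 0], "twist": [0, 0, 0]},
    {"delta_pos": [-0.8, 0, 0], "twist": [0, 0, 0]},
    {"delta_pos": [-0.8, 0, 0], "twist": [0, 0, 0]}
  ]
}}

```text
time_s: 8.48
eef_pos: [0.4281, -0.208, 0.0392]
tcp_rot: [0.999, 0.054, 0.001, 0.0]
ft_force: [0.7, 0.4, -0.1]
finger_gap: 0.005
grip_force: 0.0
```

>>> {"op": "arm_command", "data": {
  "series": [
    {"delta_pos": [0, -0.85, 0], "twist": [0, 0, 0]},
    {"delta_pos": [0, -0.85, 0], "twist": [0, 0, 0]},
    {"delta_pos": [0, -0.85, 0], "twist": [0, 0, 0]},
    {"delta_pos": [0, -0.85, 0], "twist": [0, 0, 0]},
    {"delta_pos": [0, -0.85, 0], "twist": [0, 0, 0]}
  ]
}}

```text
time_s: 9.1
eef_pos: [0.4149, -0.0803, 0.0393]
tcp_rot: [0.999, 0.054, 0.001, 0.0]
ft_force: [0.0, 0.9, 0.1]
finger_gap: 0.002
grip_force: 0.0
```

```bash
cat >> e.py <<'E'
s=env.get_state(); print("TCP chest frame",((np.array(s["eef_pos"])-[.627,-.1213,0])@R.from_rotvec([0,0,.111]).as_matrix()).round(4))
E
python3 e.py
```

```text
L face -0.1613
R face -0.0902
9.15 [ 0.4135 -0.0776  0.0388] [ 0.998  0.055  0.    -0.001] [-0.394  0.081  2.045  0.003  1.016  1.065] F [-0.9  2.   0.4] 0.0
TCP chest frame [-0.2074  0.0671  0.0388]
```

>>> {"op": "arm_command", "data": {
  "series": [
    {"delta_pos": [0.4, 0, 0], "twist": [0, 0, 0]},
    {"delta_pos": [0.4, 0, 0], "twist": [0, 0, 0]},
    {"delta_pos": [0.25, 0, 0], "twist": [0, 0, 0]},
    {"delta_pos": [0.2, 0, 0], "twist": [0, 0, 0]},
    {"delta_pos": [0.2, 0, 0], "twist": [0, 0, 0]}
  ]
}}

```text
time_s: 9.78
eef_pos: [0.4575, -0.0766, 0.0387]
tcp_rot: [0.999, 0.054, -0.001, 0.0]
ft_force: [-1.2, -1.3, 1.0]
finger_gap: 0.005
grip_force: 0.7
```

```bash
python3 e.py
```

```text
L face -0.1536
R face -0.0902
9.82 [ 0.4583 -0.0765  0.0389] [0.999 0.054 0.    0.   ] [-0.352  0.17   1.942 -0.     1.029  1.11 ] F [-0.  -0.2 -0.5] 0.01
TCP chest frame [-0.1627  0.0632  0.0389]
```

Contact is as expected and the drawer moves with the finger. About 63 mm remain, or 2.1 units.

>>> {"op": "arm_command", "data": {
  "series": [
    {"delta_pos": [0.22, 0, 0], "twist": [0, 0, 0]},
    {"delta_pos": [0.22, 0, 0], "twist": [0, 0, 0]},
    {"delta_pos": [0.22, 0, 0], "twist": [0, 0, 0]},
    {"delta_pos": [0.22, 0, 0], "twist": [0, 0, 0]},
    {"delta_pos": [0.22, 0, 0], "twist": [0, 0, 0]}
  ]
}}

```text
time_s: 10.45
eef_pos: [0.4906, -0.0725, 0.0388]
tcp_rot: [0.999, 0.055, -0.0, -0.0]
ft_force: [-0.8, -0.2, -1.1]
finger_gap: 0.004
grip_force: 0.7
```

>>> {"op": "arm_command", "data": {
  "series": [
    {"delta_pos": [0.22, 0, 0], "twist": [0, 0, 0]},
    {"delta_pos": [0.2, 0, 0], "twist": [0, 0, 0]},
    {"delta_pos": [0.2, 0, 0], "twist": [0, 0, 0]},
    {"delta_pos": [0.15, 0, 0], "twist": [0, 0, 0]},
    {"delta_pos": [0.1, 0, 0], "twist": [0, 0, 0]}
  ]
}}

```text
time_s: 11.08
eef_pos: [0.5166, -0.0697, 0.039]
tcp_rot: [0.999, 0.055, 0.0, -0.0]
ft_force: [-0.8, 0.4, -0.6]
finger_gap: 0.008
grip_force: 0.6
```

```bash
python3 e.py
```

```text
L face -0.0942
R face -0.0902
11.12 [ 0.517  -0.0697  0.0391] [ 0.999  0.055  0.    -0.   ] [-0.3    0.278  1.805  0.     1.058  1.161] F [-0.5  0.3 -0.9] 0.0
TCP chest frame [-0.1036  0.0634  0.0391]
```

>>> {"op": "arm_command", "data": {
  "series": [
    {"delta_pos": [0.07, 0, 0], "twist": [0, 0, 0]},
    {"delta_pos": [0.05, 0, 0], "twist": [0, 0, 0]},
    {"delta_pos": [0.05, 0, 0], "twist": [0, 0, 0]},
    {"delta_pos": [0.04, 0, 0], "twist": [0, 0, 0]},
    {"delta_pos": [0.03, 0, 0], "twist": [0, 0, 0]}
  ]
}}

```text
time_s: 11.75
eef_pos: [0.5207, -0.0693, 0.0389]
tcp_rot: [0.998, 0.055, -0.003, 0.0]
ft_force: [-9.0, -1.4, 8.0]
finger_gap: 0.005
grip_force: 4.8
```

```bash
python3 e.py
```

```text
L face -0.0902
R face -0.0902
11.8 [ 0.5207 -0.0693  0.0389] [ 0.998  0.055 -0.003  0.   ] [-0.296  0.29   1.79  -0.003  1.068  1.167] F [-8.  -1.2  5.8] 0.0
TCP chest frame [-0.0999  0.0634  0.0389]
```

Both drawer faces sit at -0.090 m, which is home. Next I retreat, rise and go over the lid.

>>> {"op": "arm_command", "data": {
  "series": [
    {"delta_pos": [-0.6, 0, 0], "twist": [0, 0, 0]},
    {"delta_pos": [-0.9, 0, 0], "twist": [0, 0, 0]},
    {"delta_pos": [-0.9, 0, 0], "twist": [0, 0, 0]},
    {"delta_pos": [0, 0, -0.9], "twist": [0, 0, 0]},
    {"delta_pos": [0, 0, -1], "twist": [0, 0, 0]}
  ]
}}

```text
time_s: 12.42
eef_pos: [0.452, -0.077, 0.0966]
tcp_rot: [0.999, 0.054, 0.001, 0.0]
ft_force: [0.2, -0.1, 0.6]
finger_gap: 0.006
grip_force: 0.0
```

>>> {"op": "arm_command", "data": {
  "series": [
    {"delta_pos": [0, 0.42, -1], "twist": [0, 0, 0]},
    {"delta_pos": [0, 0.42, -1], "twist": [0, 0, 0]},
    {"delta_pos": [0, 0.42, -1], "twist": [0, 0, 0]},
    {"delta_pos": [0, 0.42, -1], "twist": [0, 0, 0]},
    {"delta_pos": [0, 0.42, -1], "twist": [0, 0, 0]}
  ]
}}

```text
time_s: 13.05
eef_pos: [0.4597, -0.1403, 0.2476]
tcp_rot: [0.999, 0.055, 0.001, 0.001]
ft_force: [0.3, -0.9, 0.2]
finger_gap: 0.003
grip_force: 0.0
```

>>> {"op": "arm_command", "data": {
  "series": [
    {"delta_pos": [0, 0, -1], "twist": [0, 0, 0]},
    {"delta_pos": [0, 0, -0.8], "twist": [0, 0, 0]},
    {"delta_pos": [0.9, 0, 0], "twist": [0, 0, 0]},
    {"delta_pos": [0.9, 0, 0], "twist": [0, 0, 0]},
    {"delta_pos": [0.9, 0, 0], "twist": [0, 0, 0]}
  ]
}}

```text
time_s: 13.68
eef_pos: [0.541, -0.1309, 0.3006]
tcp_rot: [0.999, 0.054, 0.001, 0.001]
ft_force: [0.7, -0.3, 0.3]
finger_gap: 0.006
grip_force: 0.0
```

```bash
python3 e.py; python3 d.py r2
```

```text
L face -0.0902
R face -0.0903
13.72 [ 0.5435 -0.1305  0.3   ] [0.998 0.055 0.002 0.   ] [-0.392  0.107  1.438  0.002  1.592  1.069] F [ 1.5 -0.3 -0.4] 0.0
TCP chest frame [-8.4e-02  1.0e-04  3.0e-01]
13.72 [ 0.5435 -0.1305  0.3   ] [0.998 0.055 0.002 0.   ] [-0.392  0.107  1.438  0.002  1.592  1.069] F [ 1.5 -0.3 -0.4] 0.0
side knob_left 0.73 chest frame [-0.1092  0.0635  0.0382]
side knob_right 0.84 chest frame [-0.1068 -0.0644  0.0384]
side lid_edge 0.61 chest frame [0.0046 0.0064 0.23  ]
scene knob_left 0.51 chest frame [-0.1083  0.0657  0.0374]
scene knob_right 0.5 chest frame [-0.1068 -0.0643  0.037 ]
scene lid_edge 0.82 chest frame [0.0007 0.0012 0.2311]
```

View pics/r2_side.png

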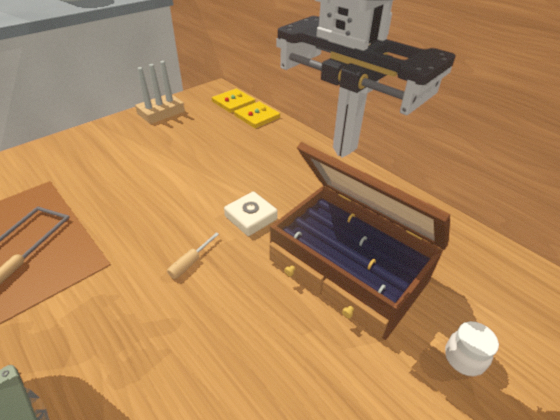

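The drawers are home, with the knobs at (290,270) and (348,311). The finger tip shows at (345,155). I measure its real height and the lid angle.

```bash
cat > f.py <<'E'
from h import *
for c in ["side","scene"]:
    p=env.get_image(c); s=env.get_state(); Q=(cloud(p)-[.627,-.1213,0])@R.from_rotvec([0,0,.111]).as_matrix(); ok=p["z_map"]>0
    t=(np.array(s["eef_pos"])-[.627,-.1213,0])@R.from_rotvec([0,0,.111]).as_matrix(); d=Q-t
    f=d[ok&(abs(d[...,0])<.03)&(abs(d[...,1])<.03)&(abs(d[...,2])<.05)]
    print(c,"TCP",t.round(4),"finger n",len(f), "min/max rel TCP",f.min(0).round(4) if len(f) else "",f.max(0).round(4) if len(f) else "", "low-z x range", np.percentile(f[f[:,2]<f[:,2].min()+.01][:,0],[2,98]).round(4) if len(f) else "")
    l=Q[ok&(abs(Q[...,1])<.12)&(abs(Q[...,1])>.03)&(Q[...,2]>.108)&(Q[...,2]<.26)&(Q[...,0]>-.1)&(Q[...,0]<.09)]
    th=np.arctan2(l[:,2]-.09,.08-l[:,0]); rr=np.hypot(l[:,2]-.09,.08-l[:,0])
    if len(l): k=rr>.12; print(" lid: angle pct",np.percentile(th[k],[5,50,95]).round(3),"r max",np.percentile(rr,99).round(3),"z max",np.percentile(l[:,2],99).round(3))
E
python3 f.py
```

```text
side TCP [-8.870e-02  3.000e-04  3.003e-01] finger n 564 min/max rel TCP [-0.0119 -0.0145  0.0132] [0.0097 0.0121 0.05  ] low-z x range [-0.0105  0.005 ]
 lid: angle pct [0.97  0.995 1.044] r max 0.169 z max 0.235
scene TCP [-8.860e-02  3.000e-04  3.003e-01] finger n 158 min/max rel TCP [-0.0095 -0.0137  0.015 ] [0.0088 0.0128 0.0498] low-z x range [-0.008   0.0081]
 lid: angle pct [0.992 1.037 1.061] r max 0.17 z max 0.236
```

>>> {"op": "arm_command", "data": {
  "series": [
    {"delta_pos": [0.93, 0, 0], "twist": [0, 0, 0]},
    {"delta_pos": [0.93, 0, 0], "twist": [0, 0, 0]},
    {"delta_pos": [0.93, 0, 0], "twist": [0, 0, 0]},
    {"delta_pos": [0.93, 0, 0], "twist": [0, 0, 0]},
    {"delta_pos": [0.93, 0, 0], "twist": [0, 0, 0]}
  ]
}}

```text
time_s: 14.85
eef_pos: [0.6786, -0.1155, 0.3]
tcp_rot: [0.999, 0.054, 0.0, 0.0]
ft_force: [-0.5, -0.3, 0.1]
finger_gap: 0.003
grip_force: 0.0
```

>>> {"op": "arm_command", "data": {
  "series": [
    {"delta_pos": [0, 0, 0.7], "twist": [0, 0, 0]},
    {"delta_pos": [0, 0, 0.7], "twist": [0, 0, 0]},
    {"delta_pos": [0, 0, 0.7], "twist": [0, 0, 0]},
    {"delta_pos": [0, 0, 0.65], "twist": [0, 0, 0]},
    {"delta_pos": [0, 0, 0], "twist": [0, 0, 0]}
  ]
}}

```text
time_s: 15.48
eef_pos: [0.6764, -0.1152, 0.2149]
tcp_rot: [0.999, 0.054, -0.002, -0.001]
ft_force: [-0.1, 0.3, -0.0]
finger_gap: 0.003
grip_force: 0.0
```

```bash
python3 f.py; python3 d.py r3 | grep -v knob
```

```text
side TCP [0.0507 0.0003 0.2166] finger n 455 min/max rel TCP [-0.0297 -0.0289 -0.05  ] [0.0096 0.03   0.05  ] low-z x range [-0.0261 -0.0193]
 lid: angle pct [0.97  0.995 1.044] r max 0.169 z max 0.235
scene TCP [ 0.0514 -0.      0.2179] finger n 209 min/max rel TCP [-0.0299 -0.029  -0.0498] [-0.0126  0.0299 -0.0259] low-z x range [-0.023  -0.0148]
 lid: angle pct [0.991 1.036 1.06 ] r max 0.17 z max 0.236
15.57 [ 0.6781 -0.1156  0.2179] [0.999 0.055 0.    0.   ] [-0.295  0.429  1.203  0.     1.509  1.167] F [0.2 0.9 0.8] 0.01
side lid_edge 0.68 chest frame [-0.1115  0.0638  0.0386]
```

View pics/r3_scene.png

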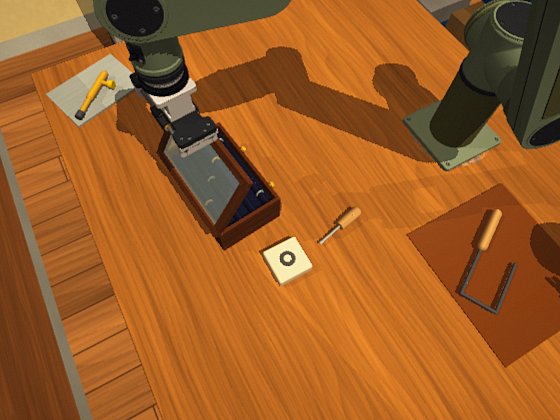

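The gripper is behind and above the lid, near (190,130), and clear. Next is contact, then I follow the arc.

>>> {"op": "arm_command", "data": {
  "series": [
    {"delta_pos": [-0.35, 0, 0], "twist": [0, 0, 0]},
    {"delta_pos": [-0.35, 0, 0], "twist": [0, 0, 0]},
    {"delta_pos": [-0.25, 0, 0], "twist": [0, 0, 0]},
    {"delta_pos": [-0.15, 0, 0], "twist": [0, 0, 0]},
    {"delta_pos": [-0.1, 0, 0], "twist": [0, 0, 0]}
  ]
}}

```text
time_s: 16.6
eef_pos: [0.6419, -0.1195, 0.2176]
tcp_rot: [0.999, 0.055, 0.0, 0.0]
ft_force: [-0.8, 0.5, -1.0]
finger_gap: 0.008
grip_force: 0.0
```

>>> {"op": "arm_command", "data": {
  "series": [
    {"delta_pos": [-0.3, 0, 0.19], "twist": [0, 0, 0]},
    {"delta_pos": [-0.29, 0, 0.19], "twist": [0, 0, 0]},
    {"delta_pos": [-0.29, 0, 0.2], "twist": [0, 0, 0]}
  ]
}}

```text
time_s: 16.98
eef_pos: [0.6157, -0.1225, 0.2]
tcp_rot: [0.999, 0.055, 0.001, 0.0]
ft_force: [1.7, -0.1, 1.3]
finger_gap: 0.004
grip_force: 1.0
```

```bash
python3 f.py; python3 d.py r4 | grep -v knob
```

```text
side TCP [-0.013   0.0003  0.1987] finger n 693 min/max rel TCP [-0.0232 -0.03   -0.0007] [0.0109 0.03   0.0499] low-z x range [-0.0214 -0.012 ]
 lid: angle pct [0.8   0.839 0.878] r max 0.169 z max 0.219
scene TCP [-0.0127  0.0004  0.1989] finger n 571 min/max rel TCP [-0.0263 -0.0298 -0.0363] [0.03   0.0299 0.0495] low-z x range [0.0213 0.0299]
 lid: angle pct [0.831 0.854 0.88 ] r max 0.169 z max 0.218
17.07 [ 0.6143 -0.1223  0.1989] [ 0.999  0.054 -0.001 -0.   ] [-0.334  0.312  1.399 -0.     1.434  1.128] F [ 0.2 -0.3  0.2] 0.0
side lid_edge 0.81 chest frame [-0.021   0.0017  0.2132]
scene lid_edge 0.67 chest frame [-0.0219  0.0035  0.2101]
```

View pics/r4_side.png

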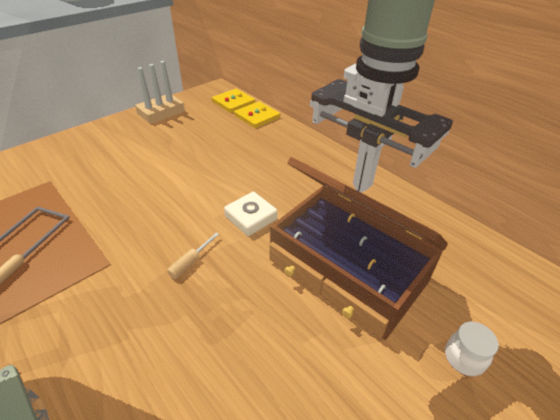

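The lid turns with the finger and is now at about 0.82 rad, with the tip on the front bar near (362,190). I continue along the arc.

>>> {"op": "arm_command", "data": {
  "series": [
    {"delta_pos": [-0.25, 0, 0.24], "twist": [0, 0, 0]},
    {"delta_pos": [-0.25, 0, 0.25], "twist": [0, 0, 0]},
    {"delta_pos": [-0.24, 0, 0.25], "twist": [0, 0, 0]}
  ]
}}

```text
time_s: 17.85
eef_pos: [0.5936, -0.1249, 0.1774]
tcp_rot: [0.999, 0.055, 0.0, 0.0]
ft_force: [2.6, -0.3, 0.9]
finger_gap: 0.003
grip_force: 0.9
```

>>> {"op": "arm_command", "data": {
  "series": [
    {"delta_pos": [-0.2, 0, 0.28], "twist": [0, 0, 0]},
    {"delta_pos": [-0.19, 0, 0.29], "twist": [0, 0, 0]},
    {"delta_pos": [-0.19, 0, 0.3], "twist": [0, 0, 0]}
  ]
}}

```text
time_s: 18.23
eef_pos: [0.5762, -0.1267, 0.1511]
tcp_rot: [0.999, 0.055, 0.0, 0.0]
ft_force: [2.1, 0.8, 0.9]
finger_gap: 0.005
grip_force: 0.8
```

```bash
python3 f.py; python3 d.py | grep -v knob
```

```text
side TCP [-0.0527  0.0007  0.1495] finger n 840 min/max rel TCP [-0.0214 -0.03   -0.0064] [0.03   0.0298 0.0498] low-z x range [0.0081 0.0294]
 lid: angle pct [0.413 0.469 0.492] r max 0.168 z max 0.167
scene TCP [-0.0525  0.0009  0.1499] finger n 461 min/max rel TCP [-0.0225 -0.0299 -0.0106] [0.03 0.03 0.05] low-z x range [0.0081 0.0297]
 lid: angle pct [0.442 0.462 0.491] r max 0.168 z max 0.166
18.32 [ 0.5747 -0.1263  0.1499] [ 0.999  0.054 -0.002 -0.001] [-0.363  0.275  1.55  -0.     1.321  1.099] F [-0.5 -0.9  1.3] 0.0
side lid_edge 0.55 chest frame [-0.0604  0.0028  0.1602]
scene lid_edge 0.64 chest frame [-0.063   0.001   0.1639]
```

>>> {"op": "arm_command", "data": {
  "series": [
    {"delta_pos": [-0.13, 0, 0.32], "twist": [0, 0, 0]},
    {"delta_pos": [-0.12, 0, 0.32], "twist": [0, 0, 0]},
    {"delta_pos": [-0.11, 0, 0.33], "twist": [0, 0, 0]}
  ]
}}

```text
time_s: 19.1
eef_pos: [0.5656, -0.1281, 0.122]
tcp_rot: [0.999, 0.055, 0.0, 0.0]
ft_force: [0.1, -0.7, 0.8]
finger_gap: 0.004
grip_force: 0.8
```

>>> {"op": "arm_command", "data": {
  "series": [
    {"delta_pos": [-0.05, 0, 0.25], "twist": [0, 0, 0]},
    {"delta_pos": [-0.04, 0, 0.25], "twist": [0, 0, 0]},
    {"delta_pos": [-0.02, 0, 0.2], "twist": [0, 0, 0]},
    {"delta_pos": [0, 0, 0.15], "twist": [0, 0, 0]}
  ]
}}

```text
time_s: 19.6
eef_pos: [0.562, -0.1279, 0.0965]
tcp_rot: [0.999, 0.055, -0.001, -0.0]
ft_force: [-1.8, 0.9, 2.7]
finger_gap: 0.009
grip_force: 0.8
```

```bash
cat > g.py <<'E'
from h import *
st()
for c in ["side","scene"]:
    p=env.get_image(c); Q=(cloud(p)-[.627,-.1213,0])@R.from_rotvec([0,0,.111]).as_matrix()
    m=(p["z_map"]>0)&(Q[...,0]>-.082)&(Q[...,0]<-.072)&(abs(Q[...,1])<.125)&(abs(Q[...,1])>.03)&(Q[...,2]>.096)&(Q[...,2]<.15)
    z=Q[m][:,2]; print(c,m.sum(),"front bar z",np.percentile(z,[10,50,90]).round(4) if len(z) else "")
    m=(p["z_map"]>0)&(Q[...,0]>.064)&(Q[...,0]<.078)&(abs(Q[...,1])<.125)&(abs(Q[...,1])>.03)&(Q[...,2]>.09)&(Q[...,2]<.12)
    z=Q[m][:,2]; print(c,m.sum(),"rear bar z",np.percentile(z,[10,50,90]).round(4) if len(z) else "")
E
python3 g.py
```

```text
19.6 [ 0.562  -0.1279  0.0965] [ 0.999  0.055 -0.001 -0.   ] [-0.374  0.306  1.629  0.     1.208  1.088] F [-1.8  0.9  2.7] 0.01
side 543 front bar z [0.1084 0.1094 0.1104]
side 256 rear bar z [0.104  0.1052 0.1063]
scene 166 front bar z [0.1086 0.1101 0.1118]
scene 517 rear bar z [0.1034 0.1061 0.1078]
```

>>> {"op": "arm_command", "data": {
  "series": [
    {"delta_pos": [0, 0, 0.1], "twist": [0, 0, 0]},
    {"delta_pos": [0, 0, 0.06], "twist": [0, 0, 0]},
    {"delta_pos": [0, 0, 0.05], "twist": [0, 0, 0]},
    {"delta_pos": [0, 0, 0], "twist": [0, 0, 0]}
  ]
}}

```text
time_s: 20.2
eef_pos: [0.5626, -0.128, 0.0919]
tcp_rot: [0.999, 0.055, 0.0, -0.0]
ft_force: [-2.8, 1.0, 5.7]
finger_gap: 0.005
grip_force: 2.9
```

```bash
python3 g.py
```

```text
20.2 [ 0.5626 -0.128   0.0919] [ 0.999  0.055  0.    -0.   ] [-0.374  0.312  1.632  0.     1.198  1.088] F [-2.8  1.   5.7] 0.01
side 546 front bar z [0.1037 0.1046 0.1057]
side 249 rear bar z [0.1038 0.1048 0.1058]
scene 166 front bar z [0.1043 0.1061 0.1079]
scene 531 rear bar z [0.102  0.1058 0.1077]
```

Level, and the force is rising. A bit more to be sure.

>>> {"op": "arm_command", "data": {
  "series": [
    {"delta_pos": [0, 0, 0.08], "twist": [0, 0, 0]},
    {"delta_pos": [0, 0, 0.06], "twist": [0, 0, 0]},
    {"delta_pos": [0, 0, 0], "twist": [0, 0, 0]}
  ]
}}

```text
time_s: 20.68
eef_pos: [0.5628, -0.1281, 0.0913]
tcp_rot: [0.998, 0.055, 0.0, 0.0]
ft_force: [-10.0, 3.2, 23.8]
finger_gap: 0.003
grip_force: 11.3
```

>>> {"op": "arm_command", "data": {
  "series": [
    {"delta_pos": [0, 0, -0.3], "twist": [0, 0, 0]},
    {"delta_pos": [0, 0, -0.7], "twist": [0, 0, 0]},
    {"delta_pos": [0, 0, -1], "twist": [0, 0, 0]},
    {"delta_pos": [0, 0, -1], "twist": [0, 0, 0]},
    {"delta_pos": [-1, 0, -1], "twist": [0, 0, 0]}
  ]
}}

```text
time_s: 21.3
eef_pos: [0.5337, -0.1315, 0.2074]
tcp_rot: [0.998, 0.055, 0.001, 0.0]
ft_force: [-0.6, 0.5, -0.1]
finger_gap: 0.005
grip_force: 0.0
```

>>> {"op": "arm_command", "data": {
  "series": [
    {"delta_pos": [-1, 0, 0], "twist": [0, 0, 0]},
    {"delta_pos": [-1, 0, 0], "twist": [0, 0, 0]},
    {"delta_pos": [-0.7, 0, 0], "twist": [0, 0, 0]},
    {"delta_pos": [0, 0, 0], "twist": [0, 0, 0]}
  ]
}}

```text
time_s: 21.8
eef_pos: [0.4515, -0.1403, 0.2065]
tcp_rot: [0.999, 0.054, 0.0, 0.0]
ft_force: [0.3, -0.1, -1.1]
finger_gap: 0.002
grip_force: 0.0
```

```bash
python3 g.py; python3 e.py; python3 d.py r5
```

```text
21.8 [ 0.4515 -0.1403  0.2065] [0.999 0.054 0.    0.   ] [-0.485 -0.026  1.766  0.     1.401  0.978] F [ 0.3 -0.1 -1.1] 0.0
side 434 front bar z [0.1035 0.1046 0.1057]
side 306 rear bar z [0.1039 0.1049 0.1059]
scene 302 front bar z [0.1045 0.1062 0.1079]
scene 520 rear bar z [0.1024 0.1058 0.1078]
L face -0.0901
R face -0.0902
21.95 [ 0.453  -0.1403  0.2068] [0.999 0.055 0.    0.   ] [-0.483 -0.024  1.763  0.     1.401  0.978] F [ 0.5 -0.2  0.6] 0.01
TCP chest frame [-0.175   0.0004  0.2068]
21.95 [ 0.453  -0.1403  0.2068] [0.999 0.055 0.    0.   ] [-0.483 -0.024  1.763  0.     1.401  0.978] F [ 0.5 -0.2  0.6] 0.01
side knob_left 0.76 chest frame [-0.1074  0.0626  0.0389]
side knob_right 0.63 chest frame [-0.1094 -0.0634  0.0376]
side lid_edge 0.81 chest frame [-0.0741  0.0013  0.106 ]
scene knob_right 0.74 chest frame [0.0778 0.0001 0.0908]
scene lid_edge 0.92 chest frame [-0.0763  0.0011  0.1064]
```

View pics/r5_side.png

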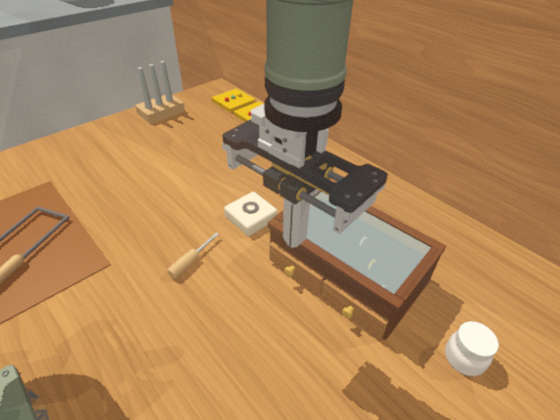

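The lid is shut and level, with its corner at (440,245). Both drawers are home, the jar, block and graver have not moved, and the arm is clear of everything.

```bash
python3 -c "
from plant import env
print(env.close_job())"
```

```text
the job is handed in; nothing more can be done
None
```

Both drawers are pushed fully home and the lid is fully shut by the camera measurements; the jar, block and graver look unmoved, the rings can't be seen with the drawers shut, and the job is handed in at about 22 s with no verdict returned.

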